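Find the full tin of screws by its weight

TASK

One of the three identical unmarked tins in the wooden carrier is still full of screws; find it by its weight. Swing the wire bail right over to the back and leave it open, then, working from the left well to the right, lift each tin clear of the block to feel its weight, one at a time, and set it gently back down in its well (the last may stay in your grip if it is the full one). Finish holding the full, heaviest tin up in the gripper, upright and still, at least 15 cm clear of the worktop, with the other two seated in the carrier and the paint tin and the jar beside it left where they stand; the job ends while the gripper still holds the tin up, so do not put it down or let it go.

Things in the scene. Friction and masses are not known exactly. Their poses are not given: they have to be found in the camera images.
- carrier: wooden block screwed to the worktop (it does not move), 110 (x) x 294 (y) x 28 tall, with three round wells in a row along its y, 95 apart, and a steel cheek plate at each end (up to 70 above the worktop, outside y = +-147). Origin at the centre of its underside; its -x side faces the robot, turned by up to 0.3 rad either way
- well_left (a point): centre of the floor of the left well as the robot sees it (carrier y = +95), 8 above the worktop. The well is 60 dia. and 20 deep with a chamfered mouth, so a seated tin stands with its lid 86 above the worktop and 58 of it above the block; to get free it must rise more than 20
- well_middle (a point): centre of the floor of the middle well as the robot sees it (carrier y = +0), 8 above the worktop. The well is 60 dia. and 20 deep with a chamfered mouth, so a seated tin stands with its lid 86 above the worktop and 58 of it above the block; to get free it must rise more than 20
- well_right (a point): centre of the floor of the right well as the robot sees it (carrier y = -95), 8 above the worktop. The well is 60 dia. and 20 deep with a chamfered mouth, so a seated tin stands with its lid 86 above the worktop and 58 of it above the block; to get free it must rise more than 20
- bail (a joint): angle of the wire bail (U-shaped hold-down bar, 8 wire, 319 wide, wooden handle in its middle): 0 closed, leaning forward with the bar across above the three lids; 2.0 fully open, lying back behind the block on its stop. It turns freely (under 0.15 N m) about the carrier's y, passes its top at 0.64 rad and beyond 0.9 falls open by itself; before the top it falls shut
- bail_grip (a point): centre of the bail's wooden handle, 18 dia. x 100 long along the carrier's y. Closed it is over the middle well, 110 above the worktop, its underside 15 above the lid of the middle tin. It moves on a circle of 75 radius about bail_pivot; fully open it is 118 behind (+x of the carrier) the row of wells and 66 above the worktop
- bail_pivot (a point): point on the bail's pivot axis (the axis is the carrier's y), midway between the cheeks, at carrier x = 45, 50 above the worktop
- tin_a: plain closed bare-metal tin, press-on lid, straight sides, 56 dia. x 78 tall; origin at the centre of its underside, z up. The three tins look alike and differ only in weight: each is 0.15 to 0.8 kg, the full one at least 0.15 kg heavier than either other, and it may stand in any well. The letter in the name tells nothing of the weight
- tin_b: plain closed bare-metal tin, press-on lid, straight sides, 56 dia. x 78 tall; origin at the centre of its underside, z up. The three tins look alike and differ only in weight: each is 0.15 to 0.8 kg, the full one at least 0.15 kg heavier than either other, and it may stand in any well. The letter in the name tells nothing of the weight
- tin_c: plain closed bare-metal tin, press-on lid, straight sides, 56 dia. x 78 tall; origin at the centre of its underside, z up. The three tins look alike and differ only in weight: each is 0.15 to 0.8 kg, the full one at least 0.15 kg heavier than either other, and it may stand in any well. The letter in the name tells nothing of the weight
- paint_tin: bystander, to be left where it stands: printed paint tin, 78 dia. x 78, left of the carrier
- screw_jar: bystander, to be left where it stands: glass jar with a green lid, 89 dia. x 137, right of the carrier

How it is judged:
By the outcome, as a careful person would: the job done as asked, in the order asked, and still so for the second after the job is handed in, while the arm keeps its last pose, push and grip.
It also fails if it takes over 72 s, if anything falls off the work surface, if the arm or the gripper's body presses on something with over 40 N, if the wrist force passes 120 N, or if a joint passes its speed limit or range.

ROBOT

A 6-joint arm with a two-finger parallel gripper is mounted at the origin on a cart in front of the work surface, level with it; the furniture and walls round the work are solid. World frame = base frame: x ahead of the robot, y to its left, z up, the work surface at z = 0. Lengths are in m, angles in degrees, forces in N, time in s.
With the tool pointing down it reaches from about 0.4 to 0.825 m from the base axis. Payload 7 kg.
Tool frame: the origin (TCP) lies midway between the tips of the shut fingers; the grasp point (between the pads) lies r.pinch_z behind it (r.pinch_z is the distance from the TCP to the grasp point, in m); z points along the fingers, y is the line along which they close (so a half turn about z gives the same grasp; the last joint's range is limited). The gripper opens to 88 mm and grips with 3 to 60 N. Pads are 19 mm wide; open, the fingers measure 130 mm over their backs; the gripper's body (78 mm by 193 mm) begins 47 mm behind the grasp point.
Start: joints at [-50.988, 20.546, 0.682, 0, -70.136, -16.507], TCP at [0.258, -0.624, 0.227] pointing down, gripper open.
Joint ranges: [-176.03, 176.03], [-82.01, 121.73], [-58.28, 71.71], [-173.87, 95.51], [-174.79, -0.11], [-173.66, 173.66]. Speed limits (degrees/s): [136.94, 136.94, 172.46, 180, 180, 180].

INTERFACE

Orientations are given as [roll, pitch, yaw] about the fixed x, y, z axes, in that order (R = Rz(yaw) Ry(pitch) Rx(roll)).
In Python, from plant import r, optics, job gives the robot as it stands.
- The arm moves only by the shell command python3 -m crank 'ROWS' [FORCE]. ROWS is JSON, a list of rows, each an object with "xyz": the shift along the tool's x, y, z in units of 30 mm (1.0 is 30 mm), a list of three; "delta_rot": the turn, a rotation vector about the tool's x, y, z in degrees, a list of three; "claw": the closure, from 0 (fully open) to 1 (shut). A call has 1 to 20 rows; each row is the pose to reach, as a shift and turn from the pose commanded when the call began, along the tool's axes at that moment; what a row does not reach only later rows make up. A row lasts 1/8 s, in which the tool goes at most 62.5 mm and 10.7 degrees, less where a joint would pass 70% of its speed; a pose out of reach is approached as far as the arm can. A call with a gripper value outside its range is refused whole. The fingers move at their own pace and stop on an object; FORCE is the grip in N (left out, the last holds). Time passes only in rows, so rows that repeat a pose let the fingers close. It gives the time, the measured TCP pose, the force, the opening and the grip force at its end, in the units of the state.
- r.get_state(): the state, without advancing time (a new reading comes with each control period).
- optics.capture(name): name is "scene" or "top" or "wrist"; returns a dict with "img" (420x560x3 uint8, blue, green, red), "fovy" (degrees; the focal length in pixels is half the picture's height over the tangent of half this angle, whatever the lens; pixels are square), "cx", "cy" (the principal point, pixels), "eye" and "rotation" of the camera in the world; the wrist camera has in their place "hand_eye" (4x4, takes a point from camera to tool coordinates, whose origin is the TCP and whose axes are the flange's). Camera axes: x right, y up, looking along -z (the intrinsics and any distortion apply to the point x, -y, -z); pixel columns grow to the right and rows downward; lengths in m; the calibration is good to about 2 mm. A picture is of the moment at which its call begins: read the wrist's pose just before it. There is no depth.
- job.close_job(): hands the job in; it is judged then, once.
The state is a dict: "time_s": time; "joints": joint angles; "qd": joint speeds; "joint_torque": joint torques, N m; "tcp_pos": TCP position; "eef_rot": TCP orientation; "contact_force": force on the tool from outside, world axes, zero at the start; "moment": the same for the moment, N m; "gripper_width": finger opening in m; "gripper_force": force on a finger pad.
Only numpy, scipy, OpenCV 4.12 (cv2) and the standard library are available. Lean on these libraries where they do the work, as an engineer would, in place of code of your own. Each camera call takes 0.05 s, during which the arm holds its last target. There are 200 camera calls.

## Working session

There is one attempt and no reset: what is moved stays moved. The work goes in short steps, Python scripts to look and compute and a shell command to move; the robot and the scene stay as the last step left them, time stands still between calls to the robot, and variables do not carry over. Pictures are saved under pics/ and viewed, at most 10 in all, crops included, and the job is handed in when it is done.

```bash
ls; mkdir -p pics
python3 - <<'E'
from plant import r,optics,job
import cv2,numpy as np
print(r.get_state(), r.pinch_z)
for n in("scene","top"):
    c=optics.capture(n);cv2.imwrite(f"pics/{n}0.png",c["img"])
    print(n,{k:(np.array(v).tolist()) for k,v in c.items() if k!="img"})
E
```

```text
pics
{'time_s': 0.0, 'joints': array([-5.09885010e+01,  2.05906320e+01,  6.33354967e-01, -2.29545546e-02,
       -7.01363167e+01, -1.65070390e+01]), 'qd': array([ 0.03945699, -0.02698942, -0.02108554,  0.0524182 , -0.05027192,
       -0.06936951]), 'joint_torque': array([-5.29430527e-04, -5.82710767e+01,  2.93052489e+01,  6.99719936e+00,
        6.86201442e-03, -1.89696289e-04]), 'tcp_pos': array([ 0.25815546, -0.62313605,  0.22561967]), 'eef_rot': array([ 1.79904132e+02, -5.90668218e-03, -1.57503352e+02]), 'contact_force': array([-0.04692096, -0.67823845,  0.58189518]), 'moment': array([0.0180342 , 0.0253004 , 0.00380633]), 'gripper_force': 0.0, 'gripper_width': 0.08780199369636257} 0.0188
scene {'fovy': 55.46658183016861, 'cx': 274.78062757831617, 'cy': 216.64659731534314, 'eye': [-0.3620391059148731, 0.646151773307011, 0.724856680790052], 'rotation': [60.23491153966609, -1.100073490840441, -124.4353416131016]}
top {'fovy': 50.6865895250315, 'cx': 276.92684530845946, 'cy': 208.80255274584786, 'eye': [0.40395849583028054, 0.031672178471694575, 1.2986648726932366], 'rotation': [5.938591578530289, -0.9384707795553886, -90.77363686127795]}
```

View pics/top0.png

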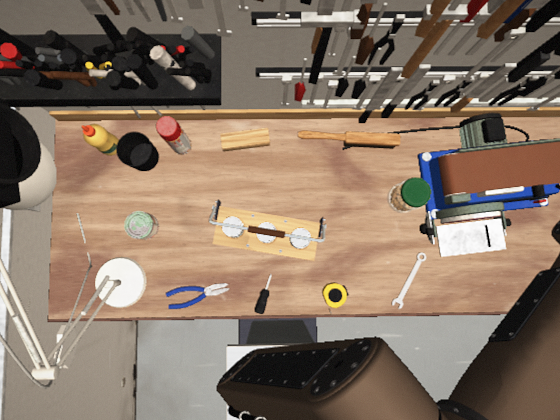

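View pics/scene0.png

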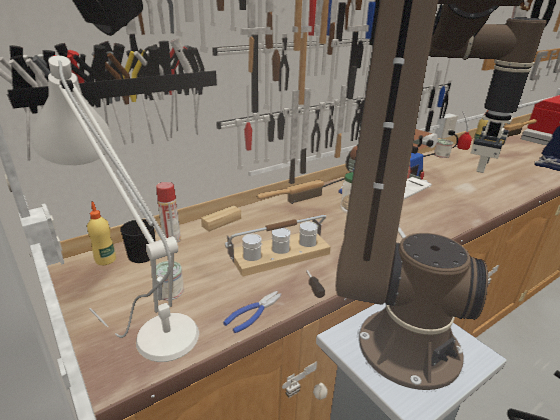

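```bash
cat > h.py <<'E'
import numpy as np,cv2
from scipy.spatial.transform import Rotation as R
def ray(c,u,v):
    f=210/np.tan(np.radians(c["fovy"]/2))
    d=np.array([(u-c["cx"])/f,-(v-c["cy"])/f,-1.])
    return R.from_euler("xyz",c["rotation"],degrees=True).as_matrix()@d
def atz(c,u,v,z):
    d=ray(c,u,v);e=np.array(c["eye"]);return e+d*(z-e[2])/d[2]
def proj(c,p):
    f=210/np.tan(np.radians(c["fovy"]/2))
    q=R.from_euler("xyz",c["rotation"],degrees=True).as_matrix().T@(np.array(p)-c["eye"])
    return c["cx"]+f*q[0]/-q[2],c["cy"]-f*q[1]/-q[2]
E
python3 - <<'E'
from plant import optics
import cv2
from h import *
c=optics.capture("top");i=c["img"][180:270,120:340+100]
cv2.imwrite("pics/crop1.png",cv2.resize(i[:, 70:230],None,fx=5,fy=5,interpolation=cv2.INTER_CUBIC))
for u,v in[(232,227),(300,238)]: print(atz(c,u,v,.086))
print(atz(c,266,232,.11))
E
```

```text
[0.481274   0.13361372 0.086     ]
[ 0.44885265 -0.05189016  0.086     ]
[0.46519326 0.04066275 0.11      ]
```

View pics/crop1.png

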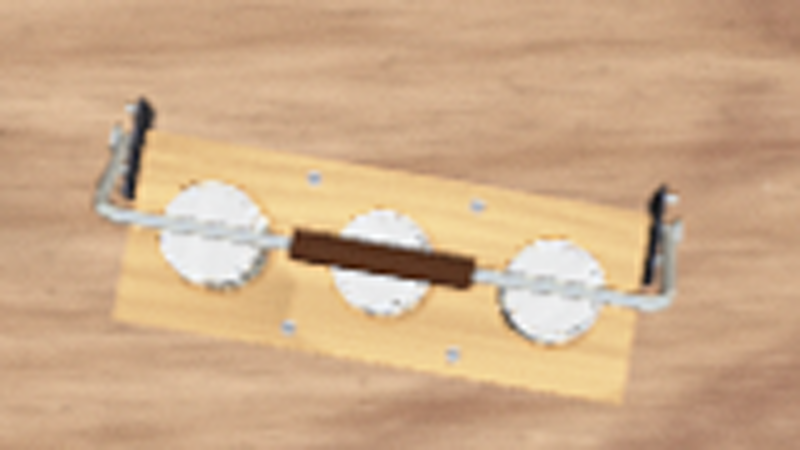

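```bash
cat >> h.py <<'E'
def go(st,p,yaw=None):
    "units shift in tool axes from measured pose + turn about tool z"
    M=R.from_euler("xyz",st["eef_rot"],degrees=True)
    d=M.inv().apply(np.array(p)-st["tcp_pos"])/.03
    rv=None
    if yaw is not None: rv=(M.inv()*R.from_euler("xyz",[180,0,yaw],degrees=True)).as_rotvec(degrees=True).round(1)
    print("xyz",d.round(2),"rot",rv)
E
python3 - <<'E'
from plant import optics,r
from h import *
import json
c=optics.capture("top")
w=[atz(c,u,v,.086) for u,v in[(232.2,226.2),(265.8,232.0),(299.8,237.8)]]
h=atz(c,266,231.2,.11)
y=w[0]-w[2];yaw=np.degrees(np.arctan2(-y[0],y[1]));o=np.mean(w,0)
cx=np.array([np.cos(np.radians(yaw)),np.sin(np.radians(yaw)),0])
print(w,h,np.linalg.norm(y),yaw,o)
print("jar",atz(c,417,192,.137),"paint",atz(c,142,224,.078))
st=r.get_state(); go(st,[o[0],o[1],.2],yaw-90)
E
```

```text
[array([0.48345725, 0.13306107, 0.086     ]), array([0.46643656, 0.04139091, 0.086     ]), array([ 0.44940559, -0.05135322,  0.086     ])] [0.46733744 0.04063927 0.11      ] 0.18753171422908352 -10.46169530986038 [0.46643313 0.04103292 0.086     ]
jar [ 0.56506028 -0.3620388   0.137     ] paint [0.49310466 0.38088894 0.078     ]
xyz [-14.89  17.8    0.88] rot [  0.1   0.  -57. ]
```

```bash
python3 -m crank '[{"xyz":[-4,4.8,0],"delta_rot":[0,0,-10],"claw":0},{"xyz":[-8,9.6,0],"delta_rot":[0,0,-30],"claw":0},{"xyz":[-14.9,17.8,0],"delta_rot":[0,0,-57],"claw":0},{"xyz":[-14.9,17.8,0],"delta_rot":[0,0,-57],"claw":0},{"xyz":[-14.9,17.8,0],"delta_rot":[0,0,-57],"claw":0},{"xyz":[-14.9,17.8,0],"delta_rot":[0,0,-57],"claw":0},{"xyz":[-14.9,17.8,0],"delta_rot":[0,0,-57],"claw":0},{"xyz":[-14.9,17.8,0],"delta_rot":[0,0,-57],"claw":0.4},{"xyz":[-14.9,17.8,0],"delta_rot":[0,0,-57],"claw":0.5},{"xyz":[-14.9,17.8,0.9],"delta_rot":[0,0,-57],"claw":0.5},{"xyz":[-14.9,17.8,0.9],"delta_rot":[0,0,-57],"claw":0.5},{"xyz":[-14.9,17.8,0.9],"delta_rot":[0,0,-57],"claw":0.5},{"xyz":[-14.9,17.8,0.9],"delta_rot":[0,0,-57],"claw":0.5},{"xyz":[-14.9,17.8,0.9],"delta_rot":[0,0,-57],"claw":0.5},{"xyz":[-14.9,17.8,0.9],"delta_rot":[0,0,-57],"claw":0.5}]'
python3 - <<'E'
from plant import optics,r
import cv2
from h import *
st=r.get_state()
c=optics.capture("wrist");cv2.imwrite("pics/w1.png",c["img"])
print(np.array(c["hand_eye"]).round(4).tolist(),c["fovy"],c["cx"],c["cy"])
M=R.from_euler("xyz",st["eef_rot"],degrees=True).as_matrix()
T=np.eye(4);T[:3,:3]=M;T[:3,3]=st["tcp_pos"];T=T@np.array(c["hand_eye"])
c["eye"]=T[:3,3];c["rotation"]=R.from_matrix(T[:3,:3]).as_euler("xyz",degrees=True)
import pickle;pickle.dump(c,open("w1.pkl","wb"))
print(st["tcp_pos"],st["eef_rot"],st["time_s"],st["gripper_width"],st["joints"])
E
```

```text
time_s: 2.08
tcp_pos: [0.4667, 0.0397, 0.1999]
eef_rot: [-180.0, 0.0, -100.6]
contact_force: [0.3, -1.5, 0.3]
gripper_width: 0.0438
gripper_force: 0.0
[[-0.0007, 0.9623, 0.272, 0.072], [1.0, 0.0003, 0.0013, 0.0004], [0.0011, 0.272, -0.9623, -0.1582], [0.0, 0.0, 0.0, 1.0]] 67.17108828758502 273.1928105658498 208.9534386833187
[0.46674403 0.03969708 0.19994451] [-1.79970900e+02  2.10281348e-02 -1.00591873e+02] 2.075 0.0437858521559841 [ 2.90339749e+01  1.92138222e+00 -2.67015224e+01  2.69266040e-03
 -6.13412706e+01 -3.96271438e+01]
```

View pics/w1.png

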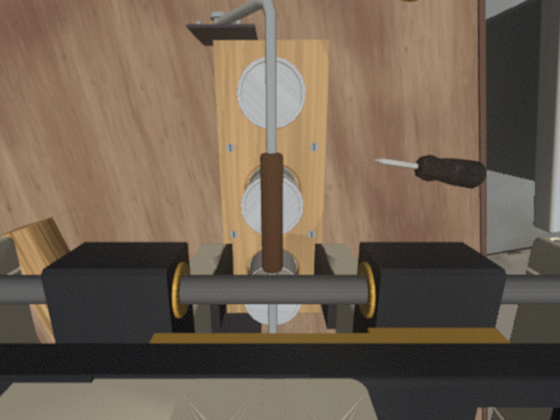

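Run:
```python
from plant import r
from h import *
import pickle
c=pickle.load(open("w1.pkl","rb"))
a,b=atz(c,270.5,93,.086),atz(c,272,205.5,.086)
h1,h2=atz(c,271.5,153.5,.118),atz(c,272,269,.112)
print(a,b,np.linalg.norm(a-b),h1,h2,(h1+h2)/2)
d=b-a;print(np.degrees(np.arctan2(-d[0],d[1])))
```

```text
[ 0.45180795 -0.05179457  0.086     ] [0.46812738 0.04121765 0.086     ] 0.09443302619653082 [ 0.45920915 -0.00714894  0.118     ] [0.47711385 0.08956637 0.112     ] [0.4681615  0.04120871 0.115     ]
-9.951526034676203
```

```bash
python3 -m crank '[{"xyz":[0,0,1.2],"delta_rot":[0,0,0],"claw":0.5},{"xyz":[0,0,2.6],"delta_rot":[0,0,0],"claw":0.5},{"xyz":[0,0,3.57],"delta_rot":[0,0,0],"claw":0.5},{"xyz":[0,0,3.57],"delta_rot":[0,0,0],"claw":0.5},{"xyz":[0,0,3.57],"delta_rot":[0,0,0],"claw":0.66},{"xyz":[0,0,3.57],"delta_rot":[0,0,0],"claw":0.66},{"xyz":[0,0,3.57],"delta_rot":[0,0,0],"claw":0.66}]' 10
python3 -m crank '[{"xyz":[0,-0.3,-0.2],"delta_rot":[0,0,0],"claw":0.66},{"xyz":[0,-0.65,-0.35],"delta_rot":[0,0,0],"claw":0.66},{"xyz":[0,-1.1,-0.47],"delta_rot":[0,0,0],"claw":0.66},{"xyz":[0,-1.5,-0.5],"delta_rot":[0,0,0],"claw":0.66},{"xyz":[0,-1.9,-0.47],"delta_rot":[0,0,0],"claw":0.66},{"xyz":[0,-2.3,-0.38],"delta_rot":[0,0,0],"claw":0.66},{"xyz":[0,-2.65,-0.25],"delta_rot":[0,0,0],"claw":0.66},{"xyz":[0,-2.95,-0.05],"delta_rot":[0,0,0],"claw":0.66},{"xyz":[0,-3.2,0.15],"delta_rot":[0,0,0],"claw":0.66},{"xyz":[0,-3.4,0.36],"delta_rot":[0,0,0],"claw":0.66},{"xyz":[0,-3.6,0.6],"delta_rot":[0,0,0],"claw":0.66},{"xyz":[0,-3.75,0.9],"delta_rot":[0,0,0],"claw":0.66},{"xyz":[0,-3.85,1.2],"delta_rot":[0,0,0],"claw":0.66},{"xyz":[0,-3.95,1.45],"delta_rot":[0,0,0],"claw":0.66},{"xyz":[0,-3.95,1.45],"delta_rot":[0,0,0],"claw":0.66},{"xyz":[0,-3.95,1.45],"delta_rot":[0,0,0],"claw":0.5},{"xyz":[0,-3.95,1.45],"delta_rot":[0,0,0],"claw":0.5}]'
python3 -c "
from plant import optics,r
import cv2
c=optics.capture('top');cv2.imwrite('pics/t2.png',cv2.resize(c['img'][170:280,180:340],None,fx=5,fy=5))"
```

```text
time_s: 3.0
tcp_pos: [0.4674, 0.0411, 0.0935]
eef_rot: [-179.9, 0.1, -100.5]
contact_force: [1.2, 0.3, 0.1]
gripper_width: 0.0301
gripper_force: 0.0
time_s: 5.12
tcp_pos: [0.5835, 0.0194, 0.0494]
eef_rot: [-180.0, 0.0, -100.5]
contact_force: [-0.2, 0.5, 0.4]
gripper_width: 0.0422
gripper_force: 0.0
```

View pics/t2.png

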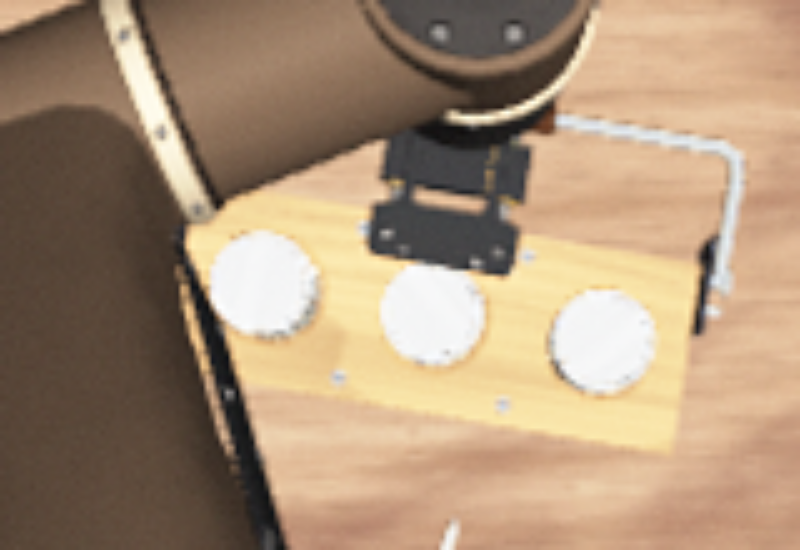

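```bash
python3 -m crank '[{"xyz":[0,0,-1.5],"delta_rot":[0,0,0],"claw":0.5},{"xyz":[0,0,-3],"delta_rot":[0,0,0],"claw":0.5},{"xyz":[0,0,-3.5],"delta_rot":[0,0,0],"claw":0},{"xyz":[0,0,-3.5],"delta_rot":[0,0,0],"claw":0},{"xyz":[0,0,-3.5],"delta_rot":[0,0,0],"claw":0}]'
python3 - <<'E'
from plant import r
from h import *
go(r.get_state(),[.484,.134,.15],-100.2)
E
```

```text
time_s: 5.8
tcp_pos: [0.5825, 0.0191, 0.1527]
eef_rot: [179.9, -0.0, -100.5]
contact_force: [0.2, -1.1, -0.3]
gripper_width: 0.0683
gripper_force: 0.0
xyz [-3.17  3.93  0.1 ] rot [ 0.1 -0.  -0.3]
```

```bash
python3 -m crank '[{"xyz":[-1.6,2,0],"delta_rot":[0,0,-0.3],"claw":0},{"xyz":[-3.17,3.93,0.1],"delta_rot":[0,0,-0.3],"claw":0},{"xyz":[-3.17,3.93,0.1],"delta_rot":[0,0,-0.3],"claw":0},{"xyz":[-3.17,3.93,0.1],"delta_rot":[0,0,-0.3],"claw":0},{"xyz":[-3.17,3.93,0.7],"delta_rot":[0,0,-0.3],"claw":0},{"xyz":[-3.17,3.93,1.6],"delta_rot":[0,0,-0.3],"claw":0},{"xyz":[-3.17,3.93,2.6],"delta_rot":[0,0,-0.3],"claw":0},{"xyz":[-3.17,3.93,3.4],"delta_rot":[0,0,-0.3],"claw":0},{"xyz":[-3.17,3.93,3.65],"delta_rot":[0,0,-0.3],"claw":0},{"xyz":[-3.17,3.93,3.65],"delta_rot":[0,0,-0.3],"claw":0},{"xyz":[-3.17,3.93,3.65],"delta_rot":[0,0,-0.3],"claw":0}]'
python3 - <<'E'
from plant import r,optics
import cv2
from h import *
go(r.get_state(),[.484,.134,.043],-100.2)
cv2.imwrite("pics/w2.png",optics.capture("wrist")["img"])
E
```

```text
time_s: 7.18
tcp_pos: [0.4854, 0.1344, 0.0452]
eef_rot: [-180.0, 0.0, -100.2]
contact_force: [0.4, 0.1, 0.0]
gripper_width: 0.0876
gripper_force: 0.0
xyz [0.02 0.04 0.07] rot [-0.  0.  0.]
```

View pics/w2.png

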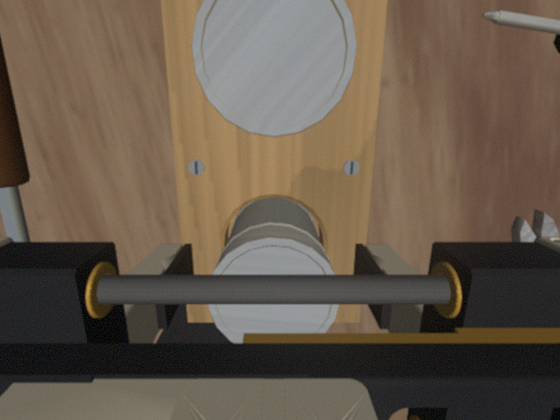

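```bash
cat > wt.py <<'E'
from plant import r,optics
from h import *
F=[];
for _ in range(8): F.append(r.get_state()["contact_force"]); optics.capture("wrist")
s=r.get_state()
print(np.mean(F,0).round(2),np.std(F,0).round(2),s["tcp_pos"].round(4),s["gripper_width"],s["joint_torque"][1:3])
E
python3 -m crank '[{"xyz":[0,0,0],"delta_rot":[0,0,0],"claw":1},{"xyz":[0,0,0],"delta_rot":[0,0,0],"claw":1},{"xyz":[0,0,0],"delta_rot":[0,0,0],"claw":1},{"xyz":[0,0,0],"delta_rot":[0,0,0],"claw":1},{"xyz":[0,0,0],"delta_rot":[0,0,0],"claw":1},{"xyz":[0,0,0],"delta_rot":[0,0,0],"claw":1}]' 30
python3 -m crank '[{"xyz":[0,0,-0.2],"delta_rot":[0,0,0],"claw":1},{"xyz":[0,0,-0.6],"delta_rot":[0,0,0],"claw":1},{"xyz":[0,0,-1.2],"delta_rot":[0,0,0],"claw":1},{"xyz":[0,0,-1.8],"delta_rot":[0,0,0],"claw":1},{"xyz":[0,0,-2],"delta_rot":[0,0,0],"claw":1},{"xyz":[0,0,-2],"delta_rot":[0,0,0],"claw":1},{"xyz":[0,0,-2],"delta_rot":[0,0,0],"claw":1},{"xyz":[0,0,-2],"delta_rot":[0,0,0],"claw":1},{"xyz":[0,0,-2],"delta_rot":[0,0,0],"claw":1}]'; python3 wt.py
```

```text
time_s: 7.98
tcp_pos: [0.4849, 0.1343, 0.0446]
eef_rot: [-180.0, 0.0, -100.2]
contact_force: [-0.0, 0.0, 2.2]
gripper_width: 0.0552
gripper_force: 30.0
time_s: 9.1
tcp_pos: [0.4846, 0.1341, 0.104]
eef_rot: [180.0, -0.0, -100.2]
contact_force: [0.7, 0.3, -2.7]
gripper_width: 0.0558
gripper_force: 30.0
[ 0.25 -0.09 -2.58] [0.53 0.24 0.26] [0.4848 0.1342 0.1045] 0.055531105710954876 [-40.42315006  24.1478008 ]
```

```bash
python3 -m crank '[{"xyz":[0,0,0.4],"delta_rot":[0,0,0],"claw":1},{"xyz":[0,0,0.9],"delta_rot":[0,0,0],"claw":1},{"xyz":[0,0,1.2],"delta_rot":[0,0,0],"claw":1},{"xyz":[0,0,1.4],"delta_rot":[0,0,0],"claw":1},{"xyz":[0,0,1.6],"delta_rot":[0,0,0],"claw":1},{"xyz":[0,0,1.75],"delta_rot":[0,0,0],"claw":1},{"xyz":[0,0,1.85],"delta_rot":[0,0,0],"claw":1},{"xyz":[0,0,1.93],"delta_rot":[0,0,0],"claw":1},{"xyz":[0,0,1.97],"delta_rot":[0,0,0],"claw":1},{"xyz":[0,0,2],"delta_rot":[0,0,0],"claw":1},{"xyz":[0,0,2],"delta_rot":[0,0,0],"claw":1}]'
python3 -m crank '[{"xyz":[0,0,0],"delta_rot":[0,0,0],"claw":0},{"xyz":[0,0,0],"delta_rot":[0,0,0],"claw":0},{"xyz":[0,0,0],"delta_rot":[0,0,0],"claw":0},{"xyz":[0,0,0],"delta_rot":[0,0,0],"claw":0},{"xyz":[0,0,-0.5],"delta_rot":[0,0,0],"claw":0},{"xyz":[0,0,-1.8],"delta_rot":[0,0,0],"claw":0},{"xyz":[0,0,-2.8],"delta_rot":[0,0,0],"claw":0},{"xyz":[0,0,-2.8],"delta_rot":[0,0,0],"claw":0},{"xyz":[0,0,-2.8],"delta_rot":[0,0,0],"claw":0}]'
python3 - <<'E'
from plant import r,optics
import cv2
from h import *
cv2.imwrite("pics/w3.png",optics.capture("wrist")["img"])
go(r.get_state(),[.4676,.0412,.045],-100.2)
E
```

```text
time_s: 10.88
tcp_pos: [0.4849, 0.1343, 0.0446]
eef_rot: [-180.0, 0.0, -100.2]
contact_force: [-0.5, 0.2, -1.0]
gripper_width: 0.0558
gripper_force: 30.0
time_s: 12.0
tcp_pos: [0.4846, 0.1342, 0.1289]
eef_rot: [-180.0, 0.0, -100.2]
contact_force: [-0.3, -0.0, -0.1]
gripper_width: 0.0875
gripper_force: 0.0
xyz [3.14 0.   2.78] rot [ 0. -0. -0.]
```

View pics/w3.png

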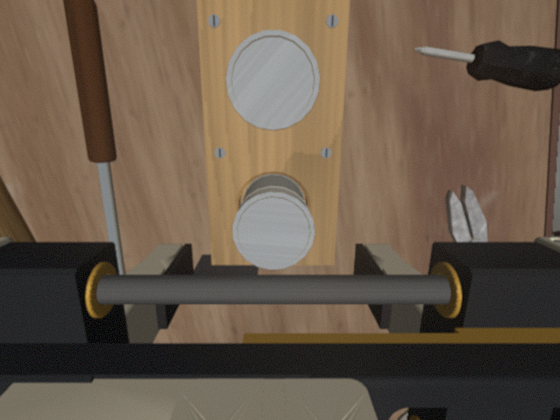

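```bash
python3 -m crank '[{"xyz":[1.5,0,0],"delta_rot":[0,0,0],"claw":0},{"xyz":[3.14,0,0],"delta_rot":[0,0,0],"claw":0},{"xyz":[3.14,0,0],"delta_rot":[0,0,0],"claw":0},{"xyz":[3.14,0,0.3],"delta_rot":[0,0,0],"claw":0},{"xyz":[3.14,0,1.2],"delta_rot":[0,0,0],"claw":0},{"xyz":[3.14,0,2.1],"delta_rot":[0,0,0],"claw":0},{"xyz":[3.14,0,2.8],"delta_rot":[0,0,0],"claw":0},{"xyz":[3.14,0,2.8],"delta_rot":[0,0,0],"claw":0},{"xyz":[3.14,0,2.8],"delta_rot":[0,0,0],"claw":0},{"xyz":[3.14,0,2.8],"delta_rot":[0,0,0],"claw":1},{"xyz":[3.14,0,2.8],"delta_rot":[0,0,0],"claw":1},{"xyz":[3.14,0,2.8],"delta_rot":[0,0,0],"claw":1},{"xyz":[3.14,0,2.8],"delta_rot":[0,0,0],"claw":1},{"xyz":[3.14,0,2.8],"delta_rot":[0,0,0],"claw":1},{"xyz":[3.14,0,2.8],"delta_rot":[0,0,0],"claw":1}]' 30
python3 -m crank '[{"xyz":[0,0,-0.2],"delta_rot":[0,0,0],"claw":1},{"xyz":[0,0,-0.6],"delta_rot":[0,0,0],"claw":1},{"xyz":[0,0,-1.2],"delta_rot":[0,0,0],"claw":1},{"xyz":[0,0,-1.8],"delta_rot":[0,0,0],"claw":1},{"xyz":[0,0,-2],"delta_rot":[0,0,0],"claw":1},{"xyz":[0,0,-2],"delta_rot":[0,0,0],"claw":1},{"xyz":[0,0,-2],"delta_rot":[0,0,0],"claw":1},{"xyz":[0,0,-2],"delta_rot":[0,0,0],"claw":1},{"xyz":[0,0,-2],"delta_rot":[0,0,0],"claw":1}]'; python3 wt.py
```

```text
time_s: 13.92
tcp_pos: [0.4683, 0.0416, 0.0447]
eef_rot: [-180.0, 0.0, -100.2]
contact_force: [-2.0, -0.0, 6.3]
gripper_width: 0.0558
gripper_force: 30.0
time_s: 15.05
tcp_pos: [0.4679, 0.0414, 0.1041]
eef_rot: [180.0, -0.0, -100.2]
contact_force: [-0.1, 0.3, -3.2]
gripper_width: 0.0558
gripper_force: 30.0
[-0.07  0.44 -2.16] [0.6  0.55 0.66] [0.4682 0.0416 0.1045] 0.05574970688093795 [-35.70157528  23.78156126]
```

```bash
python3 -m crank '[{"xyz":[0,0,0.4],"delta_rot":[0,0,0],"claw":1},{"xyz":[0,0,0.9],"delta_rot":[0,0,0],"claw":1},{"xyz":[0,0,1.2],"delta_rot":[0,0,0],"claw":1},{"xyz":[0,0,1.4],"delta_rot":[0,0,0],"claw":1},{"xyz":[0,0,1.6],"delta_rot":[0,0,0],"claw":1},{"xyz":[0,0,1.75],"delta_rot":[0,0,0],"claw":1},{"xyz":[0,0,1.85],"delta_rot":[0,0,0],"claw":1},{"xyz":[0,0,1.93],"delta_rot":[0,0,0],"claw":1},{"xyz":[0,0,1.97],"delta_rot":[0,0,0],"claw":1},{"xyz":[0,0,2],"delta_rot":[0,0,0],"claw":1},{"xyz":[0,0,2],"delta_rot":[0,0,0],"claw":1}]'
python3 -m crank '[{"xyz":[0,0,0],"delta_rot":[0,0,0],"claw":0},{"xyz":[0,0,0],"delta_rot":[0,0,0],"claw":0},{"xyz":[0,0,0],"delta_rot":[0,0,0],"claw":0},{"xyz":[0,0,0],"delta_rot":[0,0,0],"claw":0},{"xyz":[0,0,-0.5],"delta_rot":[0,0,0],"claw":0},{"xyz":[0,0,-1.8],"delta_rot":[0,0,0],"claw":0},{"xyz":[0,0,-2.8],"delta_rot":[0,0,0],"claw":0},{"xyz":[0,0,-2.8],"delta_rot":[0,0,0],"claw":0},{"xyz":[0,0,-2.8],"delta_rot":[0,0,0],"claw":0}]'
python3 - <<'E'
from plant import r,optics
import cv2
from h import *
cv2.imwrite("pics/w4.png",optics.capture("wrist")["img"])
go(r.get_state(),[.451,-.052,.045],-100.2)
E
```

```text
time_s: 16.82
tcp_pos: [0.4682, 0.0416, 0.0447]
eef_rot: [-180.0, 0.0, -100.2]
contact_force: [-1.8, 0.1, 1.9]
gripper_width: 0.056
gripper_force: 30.0
time_s: 17.95
tcp_pos: [0.4678, 0.0415, 0.1281]
eef_rot: [180.0, 0.0, -100.2]
contact_force: [-0.4, 0.2, -0.4]
gripper_width: 0.0875
gripper_force: 0.0
xyz [ 3.16 -0.01  2.76] rot [ 0.1 -0.  -0. ]
```

View pics/w4.png

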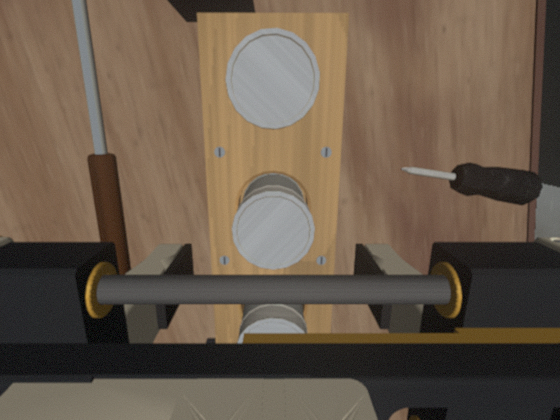

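The middle tin is seated (lid at 273,231, about 80 px across, the same as the left one was). The right tin's lid is at (273,80), in line with the fingers.

```bash
python3 -m crank '[{"xyz":[1.5,0,0],"delta_rot":[0,0,0],"claw":0},{"xyz":[3.16,0,0],"delta_rot":[0,0,0],"claw":0},{"xyz":[3.16,0,0],"delta_rot":[0,0,0],"claw":0},{"xyz":[3.16,0,0.3],"delta_rot":[0,0,0],"claw":0},{"xyz":[3.16,0,1.2],"delta_rot":[0,0,0],"claw":0},{"xyz":[3.16,0,2.1],"delta_rot":[0,0,0],"claw":0},{"xyz":[3.16,0,2.8],"delta_rot":[0,0,0],"claw":0},{"xyz":[3.16,0,2.8],"delta_rot":[0,0,0],"claw":0},{"xyz":[3.16,0,2.8],"delta_rot":[0,0,0],"claw":0},{"xyz":[3.16,0,2.8],"delta_rot":[0,0,0],"claw":1},{"xyz":[3.16,0,2.8],"delta_rot":[0,0,0],"claw":1},{"xyz":[3.16,0,2.8],"delta_rot":[0,0,0],"claw":1},{"xyz":[3.16,0,2.8],"delta_rot":[0,0,0],"claw":1},{"xyz":[3.16,0,2.8],"delta_rot":[0,0,0],"claw":1},{"xyz":[3.16,0,2.8],"delta_rot":[0,0,0],"claw":1}]' 35
python3 -m crank '[{"xyz":[0,0,-0.2],"delta_rot":[0,0,0],"claw":1},{"xyz":[0,0,-0.6],"delta_rot":[0,0,0],"claw":1},{"xyz":[0,0,-1.2],"delta_rot":[0,0,0],"claw":1},{"xyz":[0,0,-1.8],"delta_rot":[0,0,0],"claw":1},{"xyz":[0,0,-2],"delta_rot":[0,0,0],"claw":1},{"xyz":[0,0,-2],"delta_rot":[0,0,0],"claw":1},{"xyz":[0,0,-2],"delta_rot":[0,0,0],"claw":1},{"xyz":[0,0,-2],"delta_rot":[0,0,0],"claw":1},{"xyz":[0,0,-2],"delta_rot":[0,0,0],"claw":1}]'; python3 wt.py
```

```text
time_s: 19.88
tcp_pos: [0.4516, -0.0518, 0.0447]
eef_rot: [-180.0, 0.0, -100.2]
contact_force: [-0.4, -0.9, 4.1]
gripper_width: 0.0557
gripper_force: 35.0
time_s: 21.0
tcp_pos: [0.4511, -0.0518, 0.1041]
eef_rot: [180.0, -0.0, -100.2]
contact_force: [0.1, -0.5, -5.3]
gripper_width: 0.0556
gripper_force: 35.0
[-0.05  0.29 -5.67] [0.33 0.52 0.38] [ 0.4514 -0.0518  0.1045] 0.05564886909323439 [-34.84857559  24.8255682 ]
```

```bash
python3 -m crank '[{"xyz":[0,0,-0.5],"delta_rot":[0,0,0],"claw":1},{"xyz":[0,0,-1.3],"delta_rot":[0,0,0],"claw":1},{"xyz":[0,0,-2.2],"delta_rot":[0,0,0],"claw":1},{"xyz":[0,0,-3.1],"delta_rot":[0,0,0],"claw":1},{"xyz":[0,0,-3.9],"delta_rot":[0,0,0],"claw":1},{"xyz":[0,0,-4.3],"delta_rot":[0,0,0],"claw":1},{"xyz":[0,0,-4.4],"delta_rot":[0,0,0],"claw":1},{"xyz":[0,0,-4.4],"delta_rot":[0,0,0],"claw":1},{"xyz":[0,0,-4.4],"delta_rot":[0,0,0],"claw":1},{"xyz":[0,0,-4.4],"delta_rot":[0,0,0],"claw":1},{"xyz":[0,0,-4.4],"delta_rot":[0,0,0],"claw":1},{"xyz":[0,0,-4.4],"delta_rot":[0,0,0],"claw":1}]'; python3 wt.py
python3 -c "
from plant import optics
import cv2
c=optics.capture('scene');cv2.imwrite('pics/s9.png',cv2.resize(c['img'][130:330,110:380],None,fx=2.9,fy=2.9))"
```

```text
time_s: 22.9
tcp_pos: [0.4513, -0.0518, 0.2363]
eef_rot: [180.0, -0.0, -100.2]
contact_force: [0.2, -0.0, -5.5]
gripper_width: 0.0555
gripper_force: 35.0
[-0.14  0.26 -5.9 ] [0.28 0.42 0.31] [ 0.4514 -0.0518  0.2365] 0.055469400989997766 [-29.06541288  30.90775251]
```

View pics/s9.png

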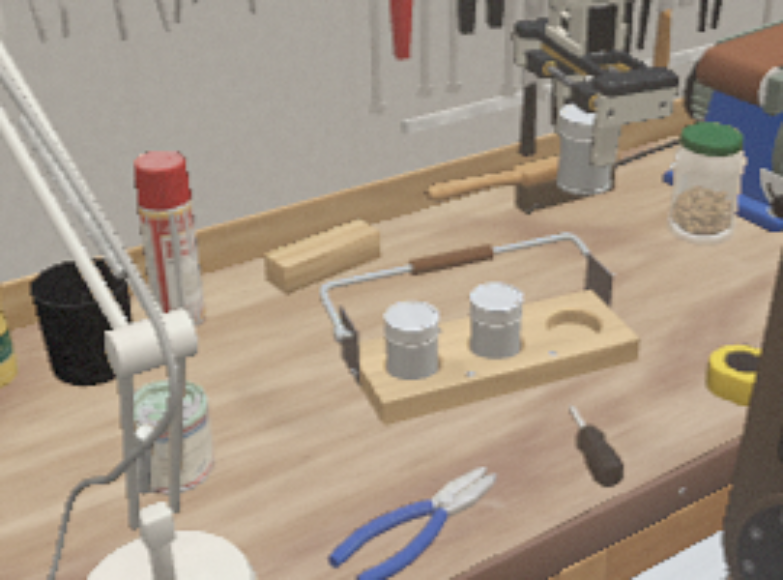

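The bail lies open at the back (handle at 450,258). Two tins are seated (410,340 and 496,320), and the heavy one is held up and upright (585,150). The paint tin and the jar stand where they were.

```bash
python3 -c "
from plant import job
print(job.close_job())"
```

```text
the job is handed in; nothing more can be done
None
```

The job is handed in: the full tin was in the right well (about 5.7 N, against 2.6 N for the left and 2.2 N for the middle) and is held upright about 20 cm above the worktop, with the other two seated, the bail open at the back, and the paint tin and jar untouched.

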